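# Open the T-handle hatch of a tool chest

## Task

Open the green tool chest: gently press the round release button on its hatch so that the T-handle pops out, turn the handle clockwise until you just feel it come up against its soft stop, then slide the hatch by the handle all the way open, towards the fixed half of the lid, and let go. Never force the button, the handle or a hatch that is still latched, and leave the other things on the chest and bench where they are.

Things in the scene. Friction and masses are not known exactly. Their poses are not given: they have to be found in the camera images.
- case: Green steel tool chest, fixed, 220 (its x) x 540 (its y) x 118 mm high. Origin: centre of its underside, on the bench; z up. Its +y half has a fixed lid (top 118 mm up); its -y half is closed by a bare-metal sliding hatch (top face 110 mm up) that opens towards the chest's +y, sliding under the fixed lid.
- hatch: Bare-metal sliding hatch, 196 x 312 mm, with a dark steel latch housing on it, 115 x 117 x 16 mm (x -65 to 50, y -65 to 52 mm). Counts with its handle, button and hidden bolt. Origin: on the handle's axis at the hatch's top face, 16 mm below the housing's top; axes as the chest's. At chest x 0, y -180 mm when shut; slides 140 mm to +y to a hard stop. Friction 3 N, about 1 kg.
- button: Bare-metal round release button, 18 mm across, 45 mm to -x and 45 mm to -y of the handle's axis (hatch axes). Origin: centre of its top face, 8 mm proud of the housing. Goes down 7 mm to a hard stop against a spring (1.5 N at first, 5 N fully down, 2 to 3 N more while the catch rubs) and springs back; the handle is let go at about 3 mm, with 5 to 7 N. 25 N is too much.
- handle_center (a point): Centre of the T-handle's bare-metal bar, 84 long x 16 wide x 13 mm high; y along the bar, z up. At the start it lies flush in its slot along the chest's y and cannot be gripped; popped out it is 34 mm higher on a round stem 14 mm across, underside 21 mm above the housing, centred on the turning axis (the hatch's origin in x, y).
- handle_pop (a joint): How far the T-handle has popped out, m: 0 flush (0.001 on its catch), 0.034 fully out; a spring drives it out and keeps it there (3 to 7 N).
- handle_turn (a joint): Turn of the T-handle, rad: 0 with the bar along the chest's y, growing clockwise seen from above; friction 0.05 N m, stays where left. Draws the bolt back 20 mm per rad until it meets a rubber bumper, at 0.5 to 1.35 rad: it cannot be seen, only felt. The bolt is clear 0.04 rad before that. The bumper then resists with 0.2 N m more per 0.05 rad.
- keeper: Keeper inside the chest, out of sight under the hatch: a steel base at chest x 0, y -180 mm, 8 mm up, carrying the block that holds the bolt and the rubber bumper. More than 30 N between it and the hatch's bolt (0.6 N m on the handle at the bumper, or 30 N of push on the latched hatch) is forcing it. Latched, the hatch has 3 mm of play.
- glue: Small white glue bottle, 40 mm across, 75 mm high, standing on the chest's fixed lid; not part of the job. Origin: centre of its underside (hand tools: on the length).
- block: Wooden block 50 x 70 x 30 mm lying on the chest's fixed lid; not part of the job. Origin: centre of its underside (hand tools: on the length).
- mallet: Wooden hammer-shaped mallet, 240 mm long, lying on the bench; not part of the job. Origin: centre of its underside (hand tools: on the length).
- chisel: Hand tool with a wooden handle, 220 mm long, lying on the bench; not part of the job. Origin: centre of its underside (hand tools: on the length).
- tape: Roll of paper tape lying flat, 90 mm across, 25 mm high; not part of the job. Origin: centre of its underside (hand tools: on the length).
- lattice: Hexagonal wooden lattice piece lying flat, 110 mm across, 16 mm high; not part of the job. Origin: centre of its underside (hand tools: on the length).
- cup: White cup, 70 mm across, 85 mm high; not part of the job. Origin: centre of its underside (hand tools: on the length).

How it is judged:
On the way, in this order (a step that is already met when the one before it is completed fails the run):
1. the T-handle has popped out (value of joint handle_pop above 0.025 m), for 0.1 s.
2. the T-handle, out, is turned to draw the bolt (value of joint handle_turn above 0.45 rad and value of joint handle_pop above 0.015 m), for 0.1 s.
3. the hatch is slid open (y of hatch in the frame of case above -0.055 m), for 0.1 s.
At the end, for the whole second after the job is handed in: The hatch is open by more than 125 mm of its 140 mm and at rest, the T-handle is standing out (more than 15 mm), and everything is let go (y of hatch in the frame of case above -0.055 m and linear speed of hatch below 0.01 m/s and value of joint handle_pop above 0.015 m); the robot touches nothing.
It fails at once if the button was pressed with more than 25 N (contact force between button and anything else above 25 N).
It fails at once if the latch was forced: more than 30 N between its bolt and the keeper or its bumper (contact force between hatch and keeper above 30 N).
It fails at once if another thing was moved more than 30 mm (distance of any of glue, block, mallet, chisel, tape, lattice, cup from where it was at the start of the episode above 0.03 m).
It fails at once if the bottle or the cup was tipped (angle between any of glue, cup's own z axis and vertical above 0.5 rad).
It also fails if it takes over 69 s, if anything falls off the work surface, if the arm or the gripper's body presses on something with over 40 N, if the wrist force passes 120 N, or if a joint passes its speed limit or range.

## Robot

A 6-joint arm with a two-finger parallel gripper is mounted at the origin on the work surface. World frame = base frame: x ahead of the robot, y to its left, z up, the work surface at z = 0. Lengths are in m, angles in rad, forces in N, time in s.
With the tool pointing down it reaches from about 0.35 to 0.775 m from the base axis. Payload 5.5 kg.
Tool frame: the origin (TCP) lies at the very end of the fingers, on their centre line; the grasp point (between the pads) lies 19 mm behind it (env.grip_point_offset is the distance from the TCP to the grasp point, in m); z points along the fingers, y is the line along which they close (so a half turn about z gives the same grasp; the last joint's range is limited). The gripper opens to 85 mm and grips with 20 to 120 N. Pads are 22 mm wide; open, the fingers measure 114 mm over their backs; the gripper's body (76 mm by 85 mm) begins 54 mm behind the grasp point. The pads swing forward as they close: fully open they stand 13 mm farther back than shut.
Start: joints at [1.13, 0.313, 0.046, 1.304, 0, 1.431], TCP at [0.17, 0.549, 0.231] pointing down, gripper open.
Joint ranges: [-2.76, 2.76], [-0.86, 1.69], [-1.03, 1.26], [-2.2, 2.34], [-1.47, 1.5], [-3.14, 3.14]. Speed limits (rad/s): [2.57, 2.57, 3.14, 3.14, 3.14, 3.14].

## Interface

Orientations are given as a unit quaternion [w, x, y, z].
In Python, from workcell import sensors, imaging, workorder, env gives the robot as it stands.
- The arm moves only by the shell command python3 -m handwheel 'ROWS' [FORCE]. ROWS is JSON, a list of rows, each a list of 5 numbers: the shift along the tool's x, y, z in mm, then the turn about the tool's z in rad, then the opening, from 0 (shut) to 1 (fully open). A call has 1 to 8 rows; each row is the pose to reach, as a shift and turn from the pose commanded when the call began, along the tool's axes at that moment; what a row does not reach only later rows make up. A row lasts 1/10 s, in which the tool goes at most 50 mm and 8.59 degrees, less where a joint would pass 70% of its speed; a pose out of reach is approached as far as the arm can. A call with a gripper value outside its range is refused whole. The fingers move at their own pace and stop on an object; FORCE is the grip in N (left out, the last holds). Time passes only in rows, so rows that repeat a pose let the fingers close. It gives the time, the measured TCP pose, the force, the opening and the grip force at its end, in the units of the state.
- sensors.get_state(): the state, without advancing time (a new reading comes with each control period).
- imaging.read_camera(name): name is "scene" or "top" or "wrist"; returns a dict with "color" (384x512x3 uint8, blue, green, red), "z_map" (384x512 float32, m along the optical axis (not along the pixel's ray), 0 where there is no reading), "fx", "fy", "cx", "cy" (pixels), "k1" (the pictures are not rectified: a ray, as slopes to the right and down, at radius r is drawn at 1 + k1 r^2 times it, then the intrinsics apply), "xyz" and "rotation" of the camera in the world. Camera axes: x right, y down, z forward; pixel columns grow to the right and rows downward; lengths in m; the calibration is good to about 2 mm. A picture is of the moment at which its call begins.
- workorder.hand_in(): hands the job in; it is judged then, once.
The state is a dict: "clock": time; "joint_pos": joint angles; "qvel": joint speeds; "tau": joint torques, N m; "tcp_pos": TCP position; "orientation": TCP orientation; "wrist_force": force on the tool from outside, world axes, zero at the start; "ft_torque": the same for the moment, N m; "finger_gap": finger opening in m; "grip_force": force on a finger pad.
Only numpy, scipy, OpenCV 4.12 (cv2) and the standard library are available. Lean on these libraries where they do the work, as an engineer would, in place of code of your own. Each camera call takes 0.05 s, during which the arm holds its last target. There are 200 camera calls.

## Working session

There is one attempt and no reset: what is moved stays moved. The work goes in short steps, Python scripts to look and compute and a shell command to move; the robot and the scene stay as the last step left them, time stands still between calls to the robot, and variables do not carry over. Pictures are saved under pics/ and viewed, at most 10 in all, crops included, and the job is handed in when it is done.

```bash
mkdir -p pics; ls; cat > h.py <<'E'
import numpy as np, cv2
from workcell import sensors, imaging, workorder, env
def snap(name,fn):
    c=imaging.read_camera(name); cv2.imwrite('pics/'+fn+'.png',c['color']); 
    np.savez('pics/'+fn+'.npz',**{k:np.asarray(v) for k,v in c.items()}); return c
def rot(c):
    r=np.asarray(c['rotation'],float)
    if r.shape==(3,3): return r
    from scipy.spatial.transform import Rotation as R
    return R.from_quat(np.r_[r[1:],r[0]]).as_matrix()
def ray(c,u,v):
    K=np.array([[c['fx'],0,c['cx']],[0,c['fy'],c['cy']],[0,0,1]],float)
    p=cv2.undistortPoints(np.array([[[u,v]]],float),K,np.array([float(c['k1']),0,0,0]))[0,0]
    return np.r_[p,1]
def at_z(c,u,v,z):
    d=rot(c)@ray(c,u,v); o=np.asarray(c['xyz'],float); return o+d*(z-o[2])/d[2]
def at_depth(c,u,v):
    z=c['z_map'][int(round(v)),int(round(u))]; return np.asarray(c['xyz'],float)+rot(c)@ray(c,u,v)*z
E
python3 - <<'E'
from h import *
for n in('top','scene'):
    c=snap(n,n+'0'); print(n,c['xyz'],np.asarray(c['rotation']).tolist(),c['fx'],c['k1'])
s=sensors.get_state(); print(s)
E
```

```text
pics
top [ 0.35390752 -0.02795367  1.24460604] [0.03728408311842721, -0.6988378495353206, 0.7131123629841022, -0.0413075654341535] 358.4013251665771 0.028842837266080303
scene [ 1.25116857 -0.09933483  0.96755437] [-0.2665883213275603, 0.6934724377634739, 0.621339280903327, -0.2489259789589566] 385.86478994398834 -0.06183106064354999
{'clock': 0.1, 'joint_pos': array([1.13039935e+00, 3.13938541e-01, 4.51023237e-02, 1.30359469e+00,
       1.78072216e-05, 1.43119589e+00]), 'qvel': array([-0.00024368, -0.00124493,  0.0026068 , -0.00053046, -0.000169  ,
       -0.00080406]), 'tau': array([ 3.80303187e-03, -4.81726134e+01,  2.99241954e+01,  1.27677227e-02,
       -1.55328541e-05, -2.52599580e-05]), 'tcp_pos': array([0.17017337, 0.54877308, 0.23049448]), 'orientation': array([-2.42236283e-04,  1.49831879e-01,  9.88711151e-01, -7.80616003e-04]), 'wrist_force': array([ 0.10597911, -0.08995779, -0.87764496]), 'ft_torque': array([0.05940279, 0.06211811, 0.02985135]), 'grip_force': 0.0, 'finger_gap': 0.08537577581077505}
```

View pics/top0.png

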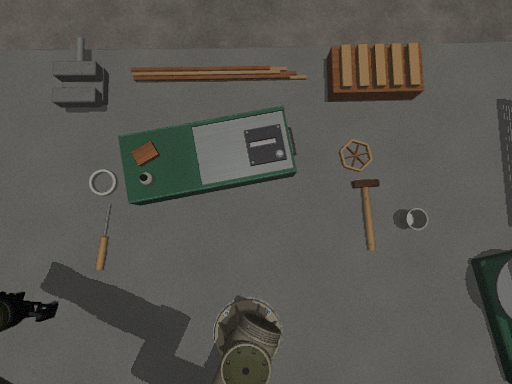

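The top view shows the chest: its fixed lid is on the left (world +y), the handle bar is near (263,144) and the button near (280,155). The glue (146,179) and the block (145,153) are on the lid.

```bash
python3 - <<'E'
from h import *
c=dict(np.load('pics/top0.npz'))
img=c['color'][100:210,110:310]; 
cv2.imwrite('pics/topcrop.png',cv2.resize(img,None,fx=4,fy=4,interpolation=cv2.INTER_CUBIC))
for n,u,v,z in [('handle',263,144,.126),('button',280,155,.134),('cTL',120,136,.118),('cTR',284,108,.118),('cBR',296,174,.118),('cBL',131,203,.118)]:
    print(n,at_z(c,u,v,z).round(4),at_depth(c,u,v).round(4))
E
```

```text
handle [ 0.6117 -0.0614  0.126 ] [ 0.6117 -0.0614  0.1257]
button [ 0.5735 -0.1139  0.134 ] [ 0.5724 -0.1135  0.1395]
cTL [0.6478 0.3943 0.118 ] [0.6484 0.3952 0.1157]
cTR [ 0.7308 -0.1323  0.118 ] [ 0.7682 -0.1426  0.0064]
cBR [ 0.5144 -0.1642  0.118 ] [ 0.5308 -0.1782  0.0025]
cBL [0.4329 0.3558 0.118 ] [0.4343 0.3625 0.0986]
```

View pics/topcrop.png

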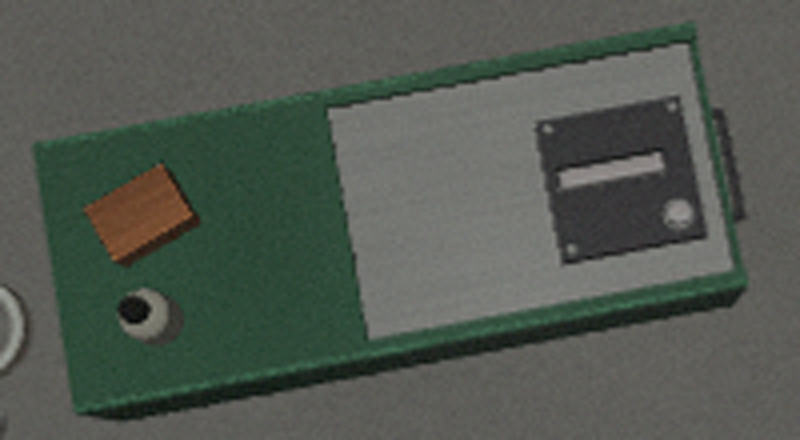

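The crop shows the bar from (558,180) to (664,160), the button at (679,213), and the lid's top corners at (36,143), (694,22) and (78,412).

```bash
cat >> h.py <<'E'
def to_tool(target,phi=None):
    """shift (mm) in tool axes and turn (rad) so that tool y lies along world angle phi (deg, mod 180)"""
    from scipy.spatial.transform import Rotation as R
    s=sensors.get_state(); q=s['orientation']; M=R.from_quat(np.r_[q[1:],q[0]]).as_matrix()
    d=M.T@(np.asarray(target)-s['tcp_pos'])*1000
    cur=np.degrees(np.arctan2(M[1,1],M[0,1])); t=None
    if phi is not None: t=np.radians((cur-phi+90)%180-90)
    return d.round(1),t,cur
E
python3 - <<'E'
from h import *
c=dict(np.load('pics/top0.npz'))
f=lambda x,y,z: at_z(c,(x+.5)/4-.5+110,(y+.5)/4-.5+100,z)
a,b=f(558,180,.126),f(664,160,.126); print('bar',(a+b)/2,np.linalg.norm(a-b),np.degrees(np.arctan2(*(a-b)[[1,0]])))
bt=f(679,213,.134);print('button',bt)
tl,tr,bl=f(36,143,.118),f(694,22,.118),f(78,412,.118)
print(np.linalg.norm(tl-tr),np.linalg.norm(tl-bl),np.degrees(np.arctan2(*(tl-tr)[[1,0]])),np.degrees(np.arctan2(*(tl-bl)[[1,0]])))
h=(a+b)/2
print(to_tool([bt[0],bt[1],.231],9))
E
```

```text
bar [ 0.61777958 -0.05958656  0.126     ] 0.08593388576874054 99.75967984404791
button [ 0.58032837 -0.11209505  0.134     ]
0.5361154205415251 0.2188878333337144 99.721056276827 9.73168668659979
(array([-5.875e+02, -5.097e+02,  2.000e-01]), np.float64(1.1129203300840318), np.float64(72.76563784812149))
```

```bash
python3 -m handwheel '[[-40,-35,-10,0.1,0.5],[-75,-65,-20,0.2,0],[-110,-96,-20,0.3,0],[-147,-127,-20,0.45,0],[-184,-159,-20,0.6,0],[-220,-191,-20,0.75,0],[-257,-223,-20,0.9,0],[-294,-255,-20,1.1,0]]'
python3 - <<'E'
from h import *
print(to_tool([.5805,-.112,.25],9.7))
E
```

```text
clock: 0.9
tcp_pos: [0.376, 0.2167, 0.2512]
orientation: [-0.0, 0.627, 0.779, 0.0]
wrist_force: [0.2, 0.5, 1.4]
finger_gap: 0.0001
grip_force: 0.0
(array([-364.7,  130. ,    1.1]), np.float64(0.044867979871679724), np.float64(12.270745881925182))
```

```bash
python3 -m handwheel '[[-45,16,0,0.02,0],[-91,32,0,0.04,0],[-136,48,0,0.04,0],[-182,65,0,0.04,0],[-228,81,0,0.04,0],[-273,97,0,0.04,0],[-319,114,0,0.04,0],[-364,130,0,0.04,0]]'
python3 -m handwheel '[[0,0,0,0,0],[0,0,0,0,0]]'
python3 - <<'E'
from h import *
c=snap('wrist','w1')
print(c['xyz'],c['rotation'],to_tool([.5805,-.112,.25],9.7))
E
```

```text
clock: 1.7
tcp_pos: [0.5825, -0.1102, 0.2508]
orientation: [-0.0, 0.641, 0.768, 0.0]
wrist_force: [0.1, 1.3, 0.1]
finger_gap: -0.0002
grip_force: 0.0
clock: 1.9
tcp_pos: [0.5817, -0.1093, 0.2499]
orientation: [-0.001, 0.642, 0.767, -0.0]
wrist_force: [-0.3, 0.6, -0.4]
finger_gap: -0.0002
grip_force: 0.0
[ 0.5696172  -0.037025    0.39176731] [0.14503777 0.98542142 0.08816126 0.01167283] (array([-3.6, -1.5,  0.4]), np.float64(0.010054971226669483), np.float64(10.276107414413637))
```

View pics/w1.png

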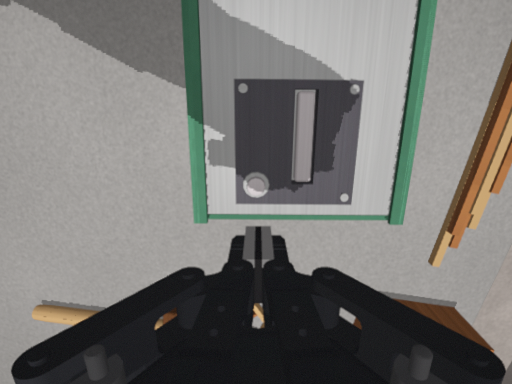

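The wrist view shows the button top near (257,185), the bar from (306,90) to (302,182) and the fingertips near (258,232).

```bash
python3 - <<'E'
from h import *
c=dict(np.load('pics/w1.npz'))
b=at_z(c,257,185,.134); a,e=at_z(c,306,90,.126),at_z(c,302,182,.126)
print(b,at_depth(c,257,185)); print((a+e)/2,np.linalg.norm(a-e),np.degrees(np.arctan2(*(a-e)[[1,0]])),at_depth(c,304,136))
print(to_tool([b[0],b[1],.25],9.7))
E
```

```text
[ 0.5813642  -0.11048936  0.134     ] [ 0.58137481 -0.11055571  0.13376719]
[ 0.61656409 -0.06037904  0.126     ] 0.08466210850937128 100.25888628096972 [ 0.61617587 -0.05856747  0.12615802]
(array([-2.3, -0.3,  0.4]), np.float64(0.010054971226669483), np.float64(10.276107414413637))
```

```bash
python3 -m handwheel '[[-2.5,-0.5,30,0.01,0],[-2.5,-0.5,60,0.01,0],[-2.5,-0.5,85,0.01,0],[-2.5,-0.5,100,0.01,0],[-2.5,-0.5,108,0.01,0],[-2.5,-0.5,110,0.01,0],[-2.5,-0.5,110,0.01,0],[-2.5,-0.5,110,0.01,0]]'
python3 -m handwheel '[[0,0,2,0,0],[0,0,4,0,0],[0,0,5,0,0],[0,0,6,0,0],[0,0,6,0,0]]'
```

```text
clock: 2.75
tcp_pos: [0.5825, -0.1107, 0.1426]
orientation: [0.001, 0.644, 0.765, 0.0]
wrist_force: [-0.3, 0.2, 1.1]
finger_gap: -0.0003
grip_force: 0.0
clock: 3.25
tcp_pos: [0.5818, -0.1109, 0.1351]
orientation: [-0.0, 0.645, 0.765, -0.0]
wrist_force: [0.2, 0.1, -0.7]
finger_gap: 0.0002
grip_force: 0.0
```

```bash
python3 -m handwheel '[[0,0,1,0,0],[0,0,2,0,0],[0,0,3,0,0],[0,0,3,0,0]]'; python3 -m handwheel '[[0,0,1,0,0],[0,0,1,0,0]]';
```

```text
clock: 3.65
tcp_pos: [0.582, -0.1109, 0.1329]
orientation: [0.0, 0.645, 0.765, 0.0]
wrist_force: [-1.8, -0.4, 4.2]
finger_gap: -0.0001
grip_force: 2.1
clock: 3.85
tcp_pos: [0.582, -0.1109, 0.1319]
orientation: [0.0, 0.645, 0.765, 0.0]
wrist_force: [-2.5, 1.0, 4.8]
finger_gap: 0.0001
grip_force: 2.4
```

```bash
python3 -m handwheel '[[0,0,0.7,0,0],[0,0,1.3,0,0],[0,0,1.3,0,0]]'; python3 -m handwheel '[[0,0,0.7,0,0],[0,0,1.3,0,0],[0,0,1.3,0,0]]';python3 - <<'E'
from h import *
c=snap('wrist','w2')
print(at_depth(c,304,136),at_depth(c,304,120))
E
```

```text
clock: 4.15
tcp_pos: [0.582, -0.1109, 0.1301]
orientation: [0.0, 0.645, 0.765, 0.0]
wrist_force: [-0.6, -0.0, 4.0]
finger_gap: 0.0
grip_force: 1.7
clock: 4.45
tcp_pos: [0.582, -0.1109, 0.1287]
orientation: [0.0, 0.645, 0.765, 0.0]
wrist_force: [-0.6, 0.5, 4.9]
finger_gap: 0.0002
grip_force: 2.0
[ 0.59592051 -0.05058062  0.12491811] [ 0.59419699 -0.04282478  0.12510546]
```

```bash
python3 - <<'E'
from h import *
c=dict(np.load('pics/w2.npz'))
P={(u,v):at_depth(c,u,v) for u in range(250,420,3) for v in range(0,300,3)}
q=[p for p in P.values() if np.hypot(p[0]-.617,p[1]+.06)<.03 and p[2]<.25]
print(len(q),np.percentile([p[2] for p in q],[5,50,90,99]))
q=np.array([p for p in q if p[2]>.15]); print(q.mean(0) if len(q) else 0)
E
```

```text
1297 [0.10891376 0.15236143 0.15954974 0.16025167]
[ 0.61511535 -0.05827487  0.15832819]
```

The handle has popped out: its top is at z 0.160. Next I rise, open and move over the bar.

```bash
python3 -m handwheel '[[0,0,-10,0,0],[0,0,-40,0,0],[0,0,-70,0,0],[0,0,-85,0,0.3],[0,0,-85,0,0.6],[0,0,-85,0,0.6]]'
python3 - <<'E'
from h import *
print(to_tool([.617,-.060,.21],9.8))
E
```

```text
clock: 5.1
tcp_pos: [0.5818, -0.1108, 0.2133]
orientation: [-0.0, 0.645, 0.765, 0.0]
wrist_force: [-0.4, -0.9, 0.4]
finger_gap: 0.0432
grip_force: 0.0
(array([44.1, 43.3,  3.4]), np.float64(-0.0010382343659412164), np.float64(9.74051355268612))
```

```bash
python3 -m handwheel '[[22,22,0,0,0.6],[44,43.3,0,0,0.6],[44,43.3,0,0,0.6],[44,43.3,0,0,0.6]]'
python3 - <<'E'
from h import *
c=snap('wrist','w3')
P=[at_depth(c,u,v) for u in range(150,420) for v in range(0,330)]
q=np.array([p for p in P if .154<p[2]<.164 and np.hypot(p[0]-.617,p[1]+.06)<.06])
print(len(q),q.mean(0),q.min(0),q.max(0))
r=cv2.minAreaRect((q[:,:2]*1000).astype(np.float32)); print(r)
print(to_tool([r[0][0]/1000,r[0][1]/1000,.21],9.8))
E
```

```text
clock: 5.5
tcp_pos: [0.6164, -0.0595, 0.2117]
orientation: [-0.001, 0.644, 0.765, -0.001]
wrist_force: [-0.3, -0.5, 0.4]
finger_gap: 0.0515
grip_force: 0.0
2309 [ 0.61639663 -0.05748681  0.15889416] [ 0.60282379 -0.10261953  0.15401418] [ 0.63057113 -0.01900865  0.16115678]
((616.900634765625, -60.71955490112305), (16.036014556884766, 83.8863754272461), 9.349188804626465)
(array([-0.8,  0.6,  2.1]), np.float64(-0.0005789311441189237), np.float64(9.766829688813303))
```

View pics/w3.png

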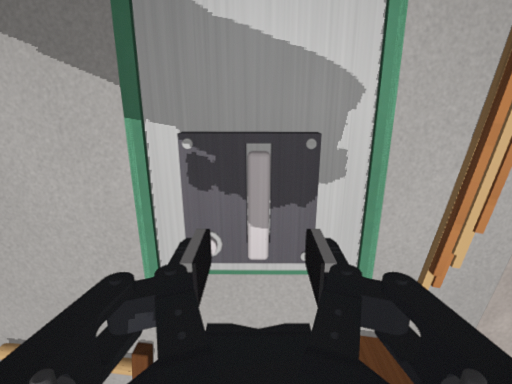

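The view shows the bar popped out, centred near (259,205) between the open fingers. The measured 16 x 84 mm matches its stated size.

```bash
python3 -m handwheel '[[-1,0.5,25,0,0.6],[-1,0.5,50,0,0.6],[-1,0.5,66,0,0.6],[-1,0.5,72,0,0.6],[-1,0.5,73,0,0.6],[-1,0.5,73,0,0.6]]' 40
python3 -m handwheel '[[0,0,0,0,0.3],[0,0,0,0,0.1],[0,0,0,0,0.1],[0,0,0,0,0.1],[0,0,0,0,0.1],[0,0,0,0,0.1]]' 40
python3 -c "
from h import *
print(sensors.get_state()['ft_torque'],sensors.get_state()['joint_pos'])"
```

```text
clock: 6.15
tcp_pos: [0.6179, -0.0616, 0.1413]
orientation: [0.0, 0.645, 0.764, 0.0]
wrist_force: [-0.3, 0.1, 0.4]
finger_gap: 0.0511
grip_force: 0.0
clock: 6.75
tcp_pos: [0.6172, -0.0614, 0.1408]
orientation: [-0.0, 0.645, 0.764, -0.001]
wrist_force: [-4.7, -1.8, 2.0]
finger_gap: 0.0149
grip_force: 43.7
[-0.47479218  0.81570121 -0.03577698] [-2.28054318e-01  4.38845916e-01  6.55878777e-03  1.13939034e+00
 -8.09181411e-04  1.17305367e+00]
```

```bash
cat > t.py <<'E'
from h import *
s=sensors.get_state(); q=s['orientation']; a=np.degrees(2*np.arctan2(q[2],q[1]))-90
print('turn',round(float(np.radians(9.76-((a+90)%180-90))),3),'T',s['ft_torque'].round(3),'F',s['wrist_force'].round(1),'tau6',round(float(s['tau'][5]),3))
E
python3 t.py
python3 -m handwheel '[[0,0,0,0.05,0.1],[0,0,0,0.1,0.1],[0,0,0,0.1,0.1]]' |tail -2;python3 t.py
python3 -m handwheel '[[0,0,0,0.07,0.1],[0,0,0,0.14,0.1],[0,0,0,0.2,0.1],[0,0,0,0.2,0.1]]'|tail -2;python3 t.py
python3 -m handwheel '[[0,0,0,0.05,0.1],[0,0,0,0.1,0.1],[0,0,0,0.1,0.1]]'|tail -2; python3 t.py
```

```text
turn 0.001 T [-0.475  0.816 -0.036] F [-4.7 -1.8  2. ] tau6 -0.033
finger_gap: 0.0147
grip_force: 43.7
turn 0.102 T [-0.554  0.831 -0.043] F [-4.5 -2.9  1.6] tau6 0.233
finger_gap: 0.0152
grip_force: 43.7
turn 0.302 T [-0.474  0.892 -0.091] F [-4.8 -1.9  3.3] tau6 0.293
finger_gap: 0.0149
grip_force: 43.7
turn 0.402 T [-0.555  0.932 -0.073] F [-5.4 -2.7  1.9] tau6 0.233
```

```bash
python3 -m handwheel '[[0,0,0,0.04,0.1],[0,0,0,0.04,0.1]]'|tail -1; python3 t.py
python3 -m handwheel '[[0,0,0,0.04,0.1],[0,0,0,0.04,0.1]]'|tail -1; python3 t.py
python3 -m handwheel '[[0,0,0,0.04,0.1],[0,0,0,0.04,0.1]]'|tail -1; python3 t.py
```

```text
grip_force: 43.7
turn 0.442 T [-0.524  0.953 -0.048] F [-5.5 -2.1  3.2] tau6 0.181
grip_force: 43.7
turn 0.481 T [-0.577  0.921 -0.045] F [-5.7 -1.7  2.9] tau6 0.181
grip_force: 43.7
turn 0.521 T [-0.563  0.97  -0.016] F [-5.9 -3.   2.3] tau6 0.181
```

```bash
python3 -m handwheel '[[0,0,0,0.04,0.1],[0,0,0,0.04,0.1]]'|tail -1; python3 t.py
python3 -m handwheel '[[0,0,0,0.04,0.1],[0,0,0,0.04,0.1]]'|tail -1; python3 t.py
```

```text
grip_force: 43.7
turn 0.561 T [-0.56   1.029 -0.03 ] F [-5.7 -2.6  2.3] tau6 0.181
grip_force: 43.7
turn 0.602 T [-0.558  0.985 -0.116] F [-5.3 -2.3  3.4] tau6 0.181
```

```bash
python3 -m handwheel '[[0,0,0,0.04,0.1],[0,0,0,0.04,0.1]]'|tail -1; python3 t.py
```

```text
grip_force: 43.7
turn 0.641 T [-0.563  0.992 -0.052] F [-5.2 -2.1  2.1] tau6 0.181
```

```bash
python3 -m handwheel '[[0,0,0,0.04,0.1],[0,0,0,0.04,0.1]]'|tail -1; python3 t.py
python3 -m handwheel '[[0,0,0,0.03,0.1],[0,0,0,0.03,0.1]]'|tail -1; python3 t.py
```

```text
grip_force: 43.7
turn 0.681 T [-0.514  1.002 -0.033] F [-5.1 -2.2  2.7] tau6 0.181
grip_force: 43.7
turn 0.711 T [-0.677  1.01   0.005] F [-5.1 -2.5  1.9] tau6 0.144
```

```bash
python3 -m handwheel '[[0,0,0,0.04,0.1],[0,0,0,0.04,0.1]]'|tail -1; python3 t.py
```

```text
grip_force: 43.7
turn 0.751 T [-0.645  1.043 -0.074] F [-6.  -2.3  2.1] tau6 0.181
```

```bash
python3 -m handwheel '[[0,0,0,0.04,0.1],[0,0,0,0.04,0.1]]'|tail -1; python3 t.py
```

```text
grip_force: 43.7
turn 0.791 T [-0.611  1.041 -0.031] F [-4.7 -3.   2.5] tau6 0.181
```

```bash
python3 -m handwheel '[[0,0,0,0.04,0.1],[0,0,0,0.04,0.1]]'|tail -1; python3 t.py
python3 -m handwheel '[[0,0,0,0.04,0.1],[0,0,0,0.04,0.1]]'|tail -1; python3 t.py
```

```text
grip_force: 43.7
turn 0.831 T [-0.603  1.039 -0.01 ] F [-5.8 -2.3  2.4] tau6 0.18
grip_force: 43.7
turn 0.871 T [-0.602  1.097 -0.035] F [-6.2 -2.3  2. ] tau6 0.18
```

```bash
python3 -m handwheel '[[0,0,0,0.04,0.1],[0,0,0,0.04,0.1]]'|tail -1; python3 t.py
python3 -m handwheel '[[0,0,0,0.04,0.1],[0,0,0,0.04,0.1]]'|tail -1; python3 t.py
```

```text
grip_force: 43.7
turn 0.911 T [-0.615  1.157 -0.065] F [-6.2 -1.5  2.7] tau6 0.18
grip_force: 43.7
turn 0.951 T [-0.602  1.078 -0.025] F [-6.1 -1.9  2.8] tau6 0.18
```

```bash
python3 -m handwheel '[[0,0,0,0.04,0.1],[0,0,0,0.04,0.1]]'|tail -1; python3 t.py
python3 -m handwheel '[[0,0,0,0.04,0.1],[0,0,0,0.04,0.1]]'|tail -1; python3 t.py
```

```text
grip_force: 43.7
turn 0.991 T [-0.584  1.179 -0.058] F [-6.4 -1.5  2.4] tau6 0.18
grip_force: 43.7
turn 1.031 T [-0.542  1.142  0.022] F [-5.8 -2.   3.1] tau6 0.18
```

```bash
python3 -m handwheel '[[0,0,0,0.04,0.1],[0,0,0,0.04,0.1]]'|tail -1; python3 t.py
python3 -m handwheel '[[0,0,0,0.04,0.1],[0,0,0,0.04,0.1]]'|tail -1; python3 t.py
```

```text
grip_force: 43.7
turn 1.071 T [-0.581  1.09  -0.018] F [-6.4 -1.7  2.2] tau6 0.18
grip_force: 43.7
turn 1.111 T [-0.539  1.136 -0.079] F [-6.  -2.2  2.5] tau6 0.18
```

```bash
python3 -c "
from h import *
snap('wrist','w4')"; python3 -m handwheel '[[0,0,0,0.04,0.1],[0,0,0,0.04,0.1]]'|tail -1; python3 t.py
```

```text
grip_force: 43.7
turn 1.151 T [-0.492  1.17  -0.071] F [-5.6 -1.3  3.1] tau6 0.179
```

View pics/w4.png

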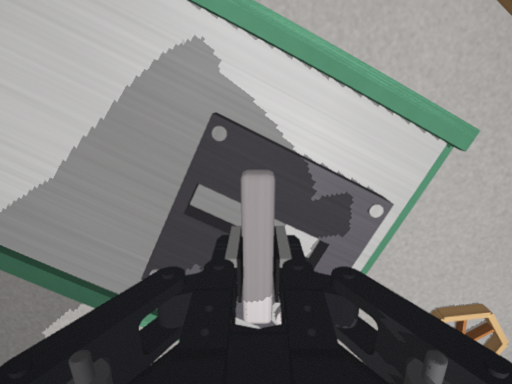

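The bar (258,170 to 260,320) has turned with the gripper, and its slot now lies clockwise behind it. I'll keep feeling for the stop.

```bash
python3 -m handwheel '[[0,0,0,0.04,0.1],[0,0,0,0.04,0.1]]'|tail -1; python3 t.py
```

```text
grip_force: 43.7
turn 1.191 T [-0.538  1.197 -0.091] F [-6.4 -2.3  2.9] tau6 0.179
```

```bash
python3 -m handwheel '[[0,0,0,0.04,0.1],[0,0,0,0.04,0.1]]'|tail -1; python3 t.py
```

```text
grip_force: 43.7
turn 1.231 T [-0.55   1.187  0.055] F [-5.6 -1.5  3.3] tau6 0.266
```

```bash
python3 -m handwheel '[[0,0,0,0.02,0.1],[0,0,0,0.02,0.1],[0,0,0,0.02,0.1]]'|tail -1; python3 t.py
python3 -c "
from h import *
y=np.array([-np.sin(np.radians(9.76)),np.cos(np.radians(9.76)),0])
s=sensors.get_state();print(s['joint_pos'],s['clock']);p=s['tcp_pos']
for d in(.02,.142): print(d,to_tool(p+d*y))"
```

```text
grip_force: 43.7
turn 1.25 T [-0.558  1.185  0.092] F [-5.9 -1.1  3.7] tau6 0.134
[-2.27956973e-01  4.39041655e-01  5.79465706e-03  1.14028708e+00
 -1.15997927e-03  2.42273054e+00] 12.3
0.02 (array([  6.3, -19. ,  -0. ]), None, np.float64(-61.87319148213665))
0.142 (array([  44.7, -134.8,   -0. ]), None, np.float64(-61.87319148213665))
```

The stop is felt at about 1.22 rad. Next a gentle trial slide.

```bash
python3 -m handwheel '[[0.6,-1.9,0,0,0.1],[1.3,-3.8,0,0,0.1],[1.6,-4.7,0,0,0.1],[1.6,-4.7,0,0,0.1]]'; python3 t.py
```

```text
clock: 12.7
tcp_pos: [0.6159, -0.0585, 0.1407]
orientation: [0.002, 0.97, 0.242, -0.002]
wrist_force: [-5.8, -9.0, 2.1]
finger_gap: 0.0149
grip_force: 43.7
turn 1.252 T [-1.855  1.233  0.214] F [-5.8 -9.   2.1] tau6 0.174
```

```bash
python3 -m handwheel '[[0.3,-1,0,0,0.1],[0.6,-1.9,0,0,0.1],[0.6,-1.9,0,0,0.1]]'|sed -n '2p;4p'; python3 t.py
```

```text
tcp_pos: [0.6156, -0.0567, 0.1407]
wrist_force: [-5.9, -8.6, 2.4]
turn 1.252 T [-1.867  1.2    0.138] F [-5.9 -8.6  2.4] tau6 0.176
```

Force stays flat, so the hatch is sliding.

```bash
python3 -m handwheel '[[1,-3,0,0,0.1],[2,-6,0,0,0.1],[4,-11,0,0,0.1],[6,-17,0,0,0.1],[8,-23,0,0,0.1],[10,-30,0,0,0.1],[12,-37,0,0,0.1],[12,-37,0,0,0.1]]'|sed -n '2p;4p'; python3 t.py
```

```text
tcp_pos: [0.6085, -0.0154, 0.1406]
wrist_force: [-5.4, -0.4, 2.2]
turn 1.25 T [-0.228  1.075 -0.002] F [-5.4 -0.4  2.2] tau6 0.058
```

```bash
python3 -m handwheel '[[3,-9,0,0,0.1],[7,-22,0,0,0.1],[12,-36,0,0,0.1],[16,-50,0,0,0.1],[21,-64,0,0,0.1],[25,-76,0,0,0.1],[27.5,-83,0,0,0.1],[27.5,-83,0,0,0.1]]'|sed -n '2p;4p'; python3 t.py
```

```text
tcp_pos: [0.5935, 0.0715, 0.1405]
wrist_force: [-5.3, 1.2, 2.7]
turn 1.249 T [ 0.062  1.013 -0.013] F [-5.3  1.2  2.7] tau6 0.049
```

```bash
python3 -m handwheel '[[0.4,-1.2,0,0,0.1],[0.8,-2.4,0,0,0.1],[1.2,-3.6,0,0,0.1],[1.2,-3.6,0,0,0.1]]'|sed -n '2p;4p'; python3 t.py
```

```text
tcp_pos: [0.5932, 0.0736, 0.1405]
wrist_force: [-4.6, -3.8, 2.6]
turn 1.25 T [-0.802  0.952 -0.031] F [-4.6 -3.8  2.6] tau6 0.019
```

```bash
python3 -m handwheel '[[0,0,0,0,0.3],[0,0,0,0,0.5],[0,0,0,0,0.6],[0,0,0,0,0.6],[0,0,0,0,0.6]]'
python3 -m handwheel '[[0,0,-5,0,0.6],[0,0,-20,0,0.6],[0,0,-50,0,0.6],[0,0,-80,0,0.6],[0,0,-100,0,0.6],[0,0,-100,0,0.6],[0,0,-100,0,0.6]]'
python3 - <<'E'
from h import *
c=snap('wrist','w5')
P=[at_depth(c,u,v) for u in range(100,420) for v in range(0,330)]
q=np.array([p for p in P if .154<p[2]<.164 and np.hypot(p[0]-.593,p[1]-.073)<.06])
r=cv2.minAreaRect((q[:,:2]*1000).astype(np.float32)); print(len(q),r)
E
```

```text
clock: 15.5
tcp_pos: [0.5944, 0.0741, 0.1407]
orientation: [-0.0, 0.97, 0.243, 0.0]
wrist_force: [0.5, 0.0, -0.4]
finger_gap: 0.0513
grip_force: 0.0
clock: 16.2
tcp_pos: [0.5945, 0.074, 0.2409]
orientation: [0.0, 0.97, 0.243, 0.001]
wrist_force: [-0.4, 0.3, -0.7]
finger_gap: 0.0513
grip_force: 0.0
1823 ((593.9463500976562, 74.38212585449219), (83.4229965209961, 15.774764060974121), 28.61831283569336)
```

View pics/w5.png

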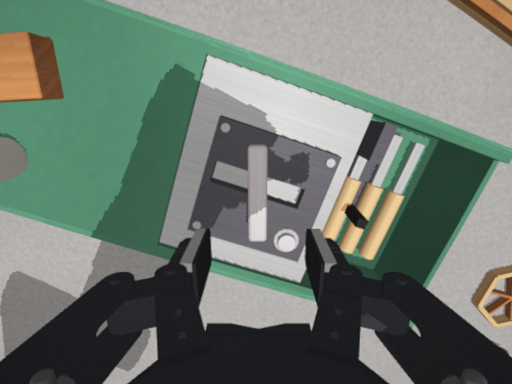

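The hatch is open by about 137 mm. The handle is standing out at (258,190), the block and glue haven't moved, and the gripper is clear.

```bash
python3 -c "
from h import *
print(workorder.hand_in())"
```

```text
the job is handed in; nothing more can be done
None
```

The chest is open: the button was pressed at about 5 N, the handle popped out and turned to its soft stop at about 1.22 rad, and the hatch slid about 137 mm and let go; the job is handed in, with no verdict returned.

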